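# Close the washed steel jars with their own lids

## Robot

A 6-joint arm with a two-finger parallel gripper is mounted at the origin on the work surface. World frame = base frame: x ahead of the robot, y to its left, z up, the work surface at z = 0. Lengths are in m, angles in rad, forces in N, time in s.
With the tool pointing down it reaches from about 0.275 to 0.775 m from the base axis. Payload 14.6 kg.
Tool frame: the origin (TCP) lies midway between the tips of the shut fingers; the grasp point (between the pads) lies robot.hold_point_z behind it (robot.hold_point_z is the distance from the TCP to the grasp point, in m); z points along the fingers, y is the direction in which the jaws open and shut (so a half turn about z gives the same grasp; the last joint's range is limited). The gripper opens to 85 mm and grips with 20 to 120 N. Pads are 22 mm wide; open, the fingers measure 114 mm over their backs; the gripper's body (76 mm by 85 mm) begins 54 mm behind the grasp point. The pads swing forward as they close: fully open they stand 13 mm farther back than shut.
Start: joints at [-1.264, 0.263, -0.048, 1.259, 0, 1.415], TCP at [0.234, -0.47, 0.231] pointing down, gripper open.
Joint ranges: [-2.65, 2.65], [-0.89, 1.7], [-1.18, 1.37], [-2.13, 2.11], [-1.35, 1.29], [-3.14, 3.14]. Speed limits (rad/s): [1.89, 1.89, 2.57, 2.79, 3.14, 3.14].

## Interface

Orientations are given as [roll, pitch, yaw] about the fixed x, y, z axes, in that order (R = Rz(yaw) Ry(pitch) Rx(roll)).
In Python, from bench import robot, cams gives the robot as it stands.
- The arm moves only by the tool carry_out, never from a script. Its argument "moves" is a list of rows, each a list of 3 entries, a list of its own where there are three numbers: the finger opening in mm, from 0 to 85.4, then the shift along the tool's x, y, z in mm, then the turn about the tool's z in degrees. A call has 1 to 8 rows; each row is the pose to reach, as a shift and turn from the pose commanded when the call began, along the tool's axes at that moment; what a row does not reach only later rows make up. A row lasts 1/10 s, in which the tool goes at most 50 mm and 8.59 degrees, less where a joint would pass 70% of its speed; a pose out of reach is approached as far as the arm can. A call with a gripper value outside its range is refused whole. The fingers move at their own pace and stop on an object; "newtons" is the grip in N (left out, the last holds). Time passes only in rows, so rows that repeat a pose let the fingers close. It gives the time, the measured TCP pose, the force and the opening at its end, in the units of the state.
- robot.read_state(): the state, without advancing time (a new reading comes with each control period).
- cams.get_image(name): name is "scene" or "top" or "wrist"; returns a dict with "img" (384x512x3 uint8, red, green, blue), "fx", "fy", "cx", "cy" (pixels), "R" (3x3) and "t" (3): a world point X has camera coordinates R X + t; the wrist camera has in their place "hand_eye" (4x4, takes a point from camera to tool coordinates, whose origin is the TCP and whose axes are the flange's). Camera axes: x right, y down, z forward; pixel columns grow to the right and rows downward; lengths in m; the calibration is good to about 2 mm. The wrist camera is an equidistant fisheye: a pixel r from the principal point sees the ray r / f radians off the axis. A picture is of the moment at which its call begins: read the wrist's pose just before it. There is no depth.
- robot.finish_job(): hands the job in, once; it reports no verdict.
The state is a dict: "time": time; "q": joint angles; "qvel": joint speeds; "effort": joint torques, N m; "eef_pos": TCP position; "tcp_rot": TCP orientation; "ft_force": force on the tool from outside, world axes, zero at the start; "ft_torque": the same for the moment, N m; "grip_width": finger opening in m.
Only numpy, scipy, OpenCV 4.12 (cv2) and the standard library are available. Lean on these libraries where they do the work, as an engineer would, in place of code of your own. Each camera call takes 0.05 s, during which the arm holds its last target.

## Task

The four stainless ointment jars are washed and dry: close each with the lid of its own size, so that every lid sits flat on the rim with its plug down in the mouth, knob up. Set the lids down gently rather than dropping them, leave the jars standing where they are, and do not push about or knock over the porcelain dish and the amber bottle that stand among them.

Things in the scene. Friction and masses are not known exactly. Their poses are not given: they have to be found in the camera images.
- jar_small: the smallest of four open, empty round jars of plain stainless steel, standing upright: outer diameter 64 mm, height 56 mm, wall 4 mm, mouth 56 mm across, floor 5 mm thick; loose, about 200 g. Origin: centre of its underside, z up along its axis; its rim is 56 mm above the origin
- jar_medium: the second smallest of four open, empty round jars of plain stainless steel, standing upright: outer diameter 82 mm, height 64 mm, wall 4 mm, mouth 74 mm across, floor 5 mm thick; loose, about 280 g. Origin: centre of its underside, z up along its axis; its rim is 64 mm above the origin
- jar_large: the second largest of four open, empty round jars of plain stainless steel, standing upright: outer diameter 100 mm, height 72 mm, wall 4 mm, mouth 92 mm across, floor 5 mm thick; loose, about 380 g. Origin: centre of its underside, z up along its axis; its rim is 72 mm above the origin
- jar_largest: the largest of four open, empty round jars of plain stainless steel, standing upright: outer diameter 118 mm, height 80 mm, wall 4 mm, mouth 110 mm across, floor 5 mm thick; loose, about 500 g. Origin: centre of its underside, z up along its axis; its rim is 80 mm above the origin
- lid_small: the smallest of four loose steel lids, lying knob up; belongs on jar_small. Plate 68 mm across, 8 to 11 mm above the origin (12 mm near the knob); under it a plug, 46 mm across tapering to 38. Black knob on the axis, 20 mm across, 17 to 39 mm above the origin. Seated, its plate on the rim, its origin is 48 mm above the jar's. 80 g. Origin: centre of the plug's underside; z up
- lid_medium: the second smallest of four loose steel lids, lying knob up; belongs on jar_medium. Plate 86 mm across, 8 to 11 mm above the origin (12 mm near the knob); under it a plug, 64 mm across tapering to 56. Black knob on the axis, 20 mm across, 17 to 39 mm above the origin. Seated, its plate on the rim, its origin is 56 mm above the jar's. 110 g. Origin: centre of the plug's underside; z up
- lid_large: the second largest of four loose steel lids, lying knob up; belongs on jar_large. Plate 104 mm across, 8 to 11 mm above the origin (12 mm near the knob); under it a plug, 82 mm across tapering to 74. Black knob on the axis, 20 mm across, 17 to 39 mm above the origin. Seated, its plate on the rim, its origin is 64 mm above the jar's. 150 g. Origin: centre of the plug's underside; z up
- lid_largest: the largest of four loose steel lids, lying knob up; belongs on jar_largest. Plate 122 mm across, 8 to 11 mm above the origin (12 mm near the knob); under it a plug, 100 mm across tapering to 92. Black knob on the axis, 20 mm across, 17 to 39 mm above the origin. Seated, its plate on the rim, its origin is 72 mm above the jar's. 200 g. Origin: centre of the plug's underside; z up
- dish: bystander: small white porcelain dish, 60 mm across, 30 mm high, with a 28 mm side handle along its +y; origin: centre of its underside; loose, leave it
- bottle: bystander: amber bottle with black cap, 44 mm across, 85 mm high; origin: centre of its underside; loose, leave it
Not all that is in view belongs to the job. Leave any yellow look-alike of the lid_small alone. Leave any turquoise look-alike of the lid_medium alone.

How it is judged:
By the outcome, as a careful person would: the job done as asked, in the order asked, and still so for the second after the job is handed in, with the robot touching nothing.
It also fails if it takes over 106 s, if anything falls off the work surface, if the arm or the gripper's body presses on something with over 40 N, if the wrist force passes 120 N, or if a joint passes its speed limit or range.

## Working session

There is one attempt and no reset: what is moved stays moved. The work goes in short steps, Python scripts to look and compute and a tool call to move; the robot and the scene stay as the last step left them, time stands still between calls to the robot, and variables do not carry over. Pictures are saved under pics/ and viewed, and the job is handed in when it is done.

Besides the shell and the picture viewer there is one more tool, called after ">>>" by a JSON object that holds its "api" and its "payload". carry_out: Moves the arm, as the interface text tells. Its arguments: {"type":"object","properties":{"moves":{"type":"array","items":{"type":"array"}},"newtons":{"type":"number"}},"required":["moves"]}

```bash
ls; mkdir -p pics
python3 - <<'E'
from bench import robot,cams
import cv2
s=robot.read_state();print(s, robot.hold_point_z)
for n in ("scene","top","wrist"):
    d=cams.get_image(n);cv2.imwrite(f"pics/{n}0.png",cv2.cvtColor(d["img"],cv2.COLOR_RGB2BGR))
    print(n,{k:(v.tolist() if hasattr(v,'tolist') else v) for k,v in d.items() if k!="img"})
E
```

```text
pics
{'time': 0.0, 'q': array([-1.26430610e+00,  2.63536264e-01, -4.89165646e-02,  1.25939337e+00,
        3.23055079e-05,  1.41550207e+00]), 'qvel': array([-0.00151454, -0.00136309, -0.00249516,  0.00154055,  0.00074909,
        0.00079743]), 'effort': array([ 6.51130413e-04, -6.37607288e+01,  3.84564757e+01,  1.36756006e-02,
       -5.67708389e-05, -7.28012083e-06]), 'eef_pos': array([ 0.23383882, -0.46975676,  0.23082566]), 'tcp_rot': array([-3.14056042e+00, -1.94300551e-04,  4.61784364e-01]), 'ft_force': array([-0.7515387 ,  0.29569101,  0.24668974]), 'ft_torque': array([-0.03934415,  0.00812619, -0.05223361]), 'grip_width': 0.08529727083759349} 0.0187
scene {'fx': 391.40017029066206, 'fy': 391.40017029066206, 'cx': 253.9556536297046, 'cy': 191.32762900629692, 'R': [[0.6236805141896712, 0.7815418808042771, -0.014659630589479526], [0.5743270956875964, -0.47088111374068914, -0.6696412202675238], [-0.5302556019309531, 0.4092227575187394, -0.7425400537005404]], 't': [-0.30287571527390755, -0.27778087543622854, 1.2254456527881805]}
top {'fx': 429.38181503166413, 'fy': 429.38181503166413, 'cx': 257.2379996698413, 'cy': 184.0773868299447, 'R': [[0.010651422763950265, -0.9998731929187432, 0.011838296988212513], [-0.9955727193437707, -0.011709816609219327, -0.09326221471436322], [0.09338901269182123, -0.010792510248128934, -0.995571199880245]], 't': [-0.023587827265846694, 0.5191679761382397, 1.092141110482684]}
wrist {'fx': 297.3186396354542, 'fy': 297.3186396354542, 'cx': 259.9011892085404, 'cy': 190.3479008249252, 'hand_eye': [[-0.0003826700646464978, -0.9487239187509853, -0.3161056461903123, 0.08149136780772691], [0.9999999248222047, -0.0003828376127830087, -6.157066748973876e-05, -8.39173208169175e-05], [-6.260356603385097e-05, -0.3161056459874382, 0.9487239939285069, -0.14327057704218432], [0.0, 0.0, 0.0, 1.0]]}
```

Run:
```python
import cv2
for n in ("scene","top"):
    a=cv2.imread(f"pics/{n}0.png");cv2.imwrite(f"pics/{n}0b.png",cv2.resize(a,(798,598),interpolation=cv2.INTER_CUBIC))
```

```text
(no output)
```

View pics/scene0.png

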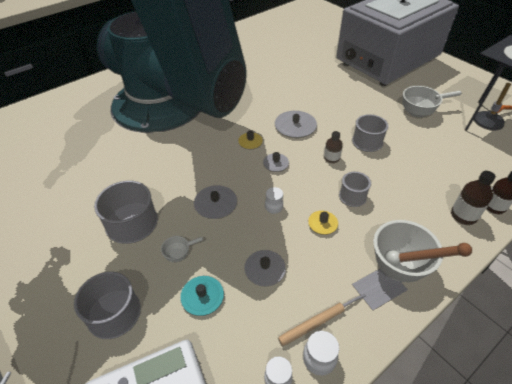

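View pics/top0.png

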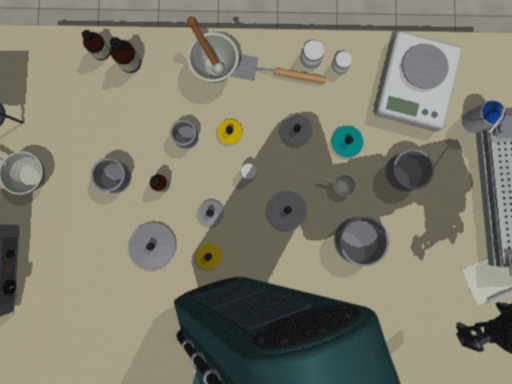

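View pics/wrist0.png

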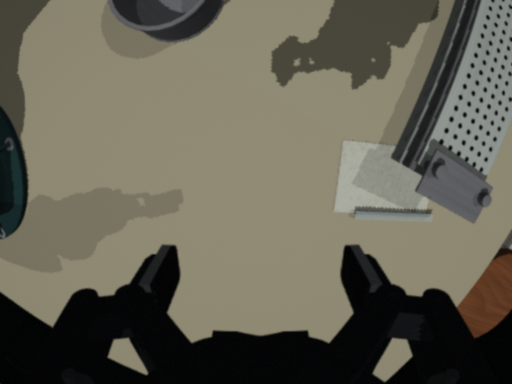

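Top view, with the candidates and their pixels:

| Thing | Top pixel |
|---|---|
| Jars small / medium / large / largest | (184,133) / (110,175) / (410,170) / (361,242) |
| Steel lids small / medium / large / largest | (210,213) / (296,130) / (287,211) / (152,246) |
| Yellow look-alikes, leave alone | (230,131), (208,257) |
| Turquoise look-alike, leave alone | (347,141) |
| Dish | (344,186) |
| Amber bottle | (158,183) |
| White shaker, extra obstacle | (248,172) |

The bowl at (21,173) isn't a jar: it's light, flared and has a handle. I'll fit circles to get positions.

```bash
cat > h.py <<'E'
import numpy as np,cv2
from scipy.optimize import minimize
from bench import robot,cams
def proj(d,X):
    c=np.asarray(X)@np.array(d["R"]).T+np.array(d["t"])
    return np.c_[d["fx"]*c[:,0]/c[:,2]+d["cx"],d["fy"]*c[:,1]/c[:,2]+d["cy"]]
def back(d,u,v,z):
    R=np.array(d["R"]);o=-R.T@np.array(d["t"]);r=R.T@np.array([(u-d["cx"])/d["fx"],(v-d["cy"])/d["fy"],1])
    return (o+r*(z-o[2])/r[2])[:2]
A=np.linspace(0,2*np.pi,120,endpoint=False)
def circ(x,y,z,r): return np.c_[x+r*np.cos(A),y+r*np.sin(A),0*A+z]
def grad(img):
    g=cv2.GaussianBlur(img,(0,0),1.0).astype(np.float32)
    return np.sqrt(sum(cv2.Sobel(g[...,k],cv2.CV_32F,1,0)**2+cv2.Sobel(g[...,k],cv2.CV_32F,0,1)**2 for k in range(3)))
def fit(d,G,x0,circles):
    def f(p):
        s=0
        for z,r in circles:
            q=proj(d,circ(p[0],p[1],z,r)).astype(np.float32)
            s+=np.minimum(cv2.remap(G,q[None,:,0],q[None,:,1],cv2.INTER_LINEAR),150).mean()
        return -s
    g=[(f(x0+np.array([a,b])),a,b) for a in np.arange(-.014,.0141,.002) for b in np.arange(-.014,.0141,.002)]
    m=min(g);r=minimize(f,x0+np.array(m[1:]),method="Nelder-Mead",options=dict(initial_simplex=[x0+np.array(m[1:])+np.array(e) for e in ((0,0),(.001,0),(0,.001))]))
    return r.x,-r.fun
# name: top pixel, z of that pixel, circles
O={"jar_small":((184,133),.056,[(.056,.032),(.056,.028)]),
"jar_medium":((110,175),.064,[(.064,.041),(.064,.037)]),
"jar_large":((410,170),.072,[(.072,.05),(.072,.046)]),
"jar_largest":((361,242),.080,[(.08,.059),(.08,.055)]),
"lid_small":((210,213),.025,[(.0105,.034),(.039,.01)]),
"lid_medium":((296,130),.025,[(.0105,.043),(.039,.01)]),
"lid_large":((287,211),.025,[(.0105,.052),(.039,.01)]),
"lid_largest":((152,246),.025,[(.0105,.061),(.039,.01)]),
"dish":((344,186),.03,[(.03,.03)]),
"bottle":((158,183),.085,[(.0,.022)])}
E
cat > m.py <<'E'
from h import *
d=cams.get_image("top");e=cams.get_image("scene")
G,H=grad(d["img"]),grad(e["img"]);I=d["img"].copy();J=e["img"].copy()
for n,(px,z,c) in O.items():
    x0=back(d,*px,z);p,s=fit(d,G,x0,c);q,t=fit(e,H,p,c)
    print(n,"init",x0.round(3),"top",p.round(4),round(s),"scene",q.round(4),round(t),"r",np.hypot(*p).round(3))
    for D,im,w in((d,I,p),(e,J,q)):
        for zz,r in c: cv2.polylines(im,[(proj(D,circ(*w,zz,r))*8).astype(np.int32)],True,(255,0,0),1,cv2.LINE_AA,3)
for n,im in(("a",I),("b",J)): cv2.imwrite(f"pics/fit_{n}.png",cv2.resize(im[...,::-1],(800,600),interpolation=cv2.INTER_CUBIC))
E
python3 m.py
```

```text
jar_small init [0.645 0.171] top [0.6336 0.1643] 251 scene [0.6471 0.1787] 297 r 0.655
jar_medium init [0.534 0.351] top [0.5347 0.3544] 269 scene [0.5356 0.3642] 293 r 0.641
jar_large init [ 0.555 -0.4  ] top [ 0.5547 -0.4076] 234 scene [ 0.5607 -0.4089] 238 r 0.688
jar_largest init [ 0.375 -0.273] top [ 0.3776 -0.2804] 266 scene [ 0.3818 -0.2762] 252 r 0.47
lid_small init [0.443 0.103] top [0.4466 0.104 ] 248 scene [0.4444 0.1058] 270 r 0.459
lid_medium init [ 0.664 -0.118] top [ 0.6658 -0.1167] 230 scene [ 0.6722 -0.1196] 215 r 0.676
lid_large init [ 0.45  -0.095] top [ 0.4526 -0.0944] 215 scene [ 0.458 -0.096] 222 r 0.462
lid_largest init [0.357 0.25 ] top [0.3599 0.2519] 260 scene [0.3569 0.2564] 289 r 0.439
dish init [ 0.517 -0.243] top [ 0.5186 -0.2415] 75 scene [ 0.5223 -0.2407] 62 r 0.572
bottle init [0.514 0.226] top [0.5235 0.2413] 150 scene [0.5137 0.2439] 145 r 0.576
```

View pics/fit_a.png

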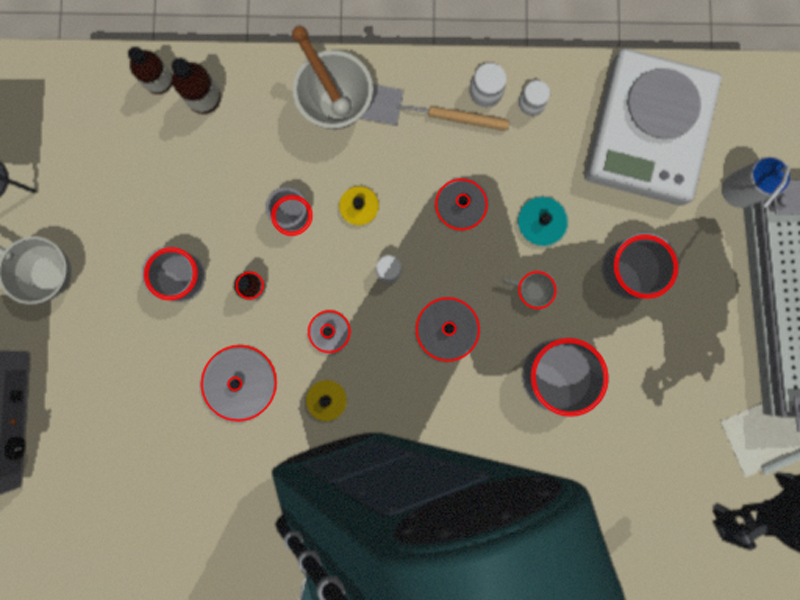

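View pics/fit_b.png

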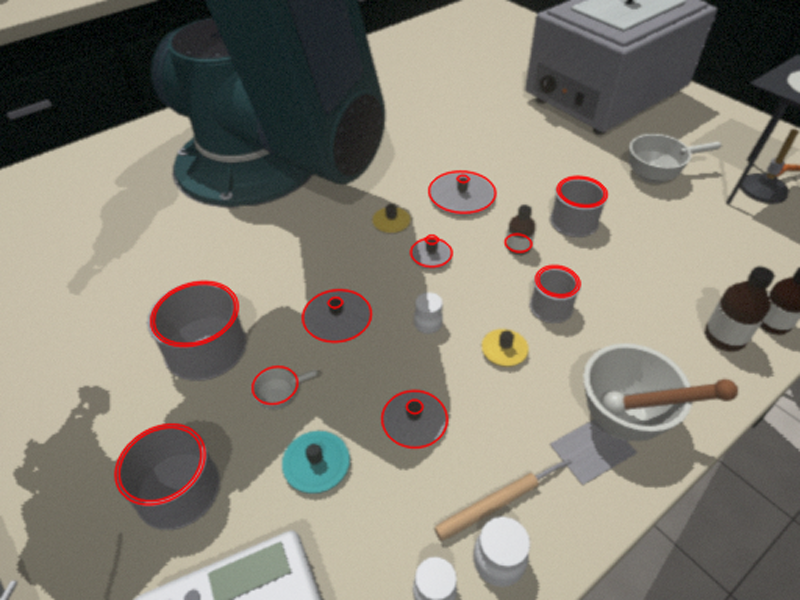

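```bash
cat > m2.py <<'E'
from h import *
d=cams.get_image("top");e=cams.get_image("scene")
G,H=grad(d["img"]),grad(e["img"])
def F(p,c):
    s=0
    for D,g in((d,G),(e,H)):
        for z,r in c:
            q=proj(D,circ(p[0],p[1],z,r)).astype(np.float32)
            s+=np.minimum(cv2.remap(g,q[None,:,0],q[None,:,1],cv2.INTER_LINEAR),150).mean()
    return s
tiles=[]
for n,(px,z,c) in O.items():
    if n in("bottle","dish"):continue
    x0=back(d,*px,z)
    g=[(F(x0+np.array([a,b]),c),a,b) for a in np.arange(-.012,.0121,.001) for b in np.arange(-.012,.0121,.001)]
    m=max(g);p=x0+np.array(m[1:]);print(n,p.round(4),round(m[0]))
    for D in(d,e):
        im=cv2.resize(D["img"],None,fx=4,fy=4,interpolation=cv2.INTER_CUBIC)
        for zz,r in c: cv2.polylines(im,[((proj(D,circ(*p,zz,r))*4+1.5)*8).astype(np.int32)],True,(255,0,0),1,cv2.LINE_AA,3)
        u,v=(proj(D,[[*p,z*.6]])[0]*4).astype(int)
        t=np.zeros((300,300,3),np.uint8)+0;im=cv2.copyMakeBorder(im,150,150,150,150,0);t=im[v:v+300,u:u+300];tiles.append(t)
for k in(0,1):
    T=tiles[8*k:8*k+8]
    cv2.imwrite(f"pics/z{k}.png",cv2.resize(np.vstack([np.hstack(T[0:8:2]),np.hstack(T[1:8:2])])[...,::-1],(800,400),interpolation=cv2.INTER_AREA))
E
python3 m2.py
```

```text
jar_small [0.647  0.1737] 516
jar_medium [0.5352 0.3544] 540
jar_large [ 0.5569 -0.4089] 453
jar_largest [ 0.3799 -0.2785] 505
lid_small [0.446  0.1053] 513
lid_medium [ 0.6705 -0.1193] 424
lid_large [ 0.4563 -0.0955] 421
lid_largest [0.3592 0.2526] 535
```

View pics/z0.png

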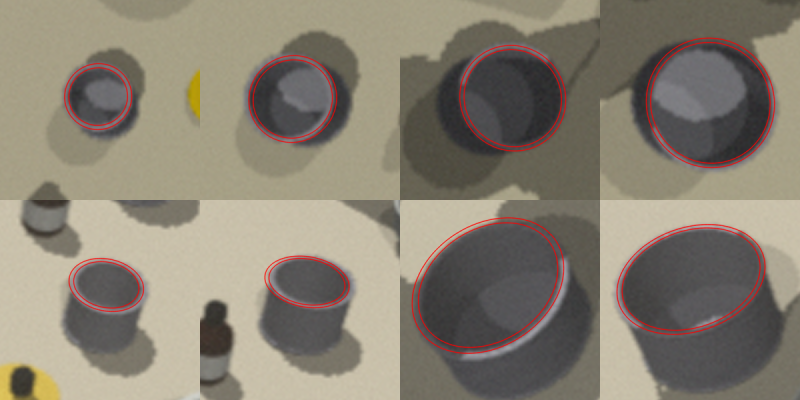

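View pics/z1.png

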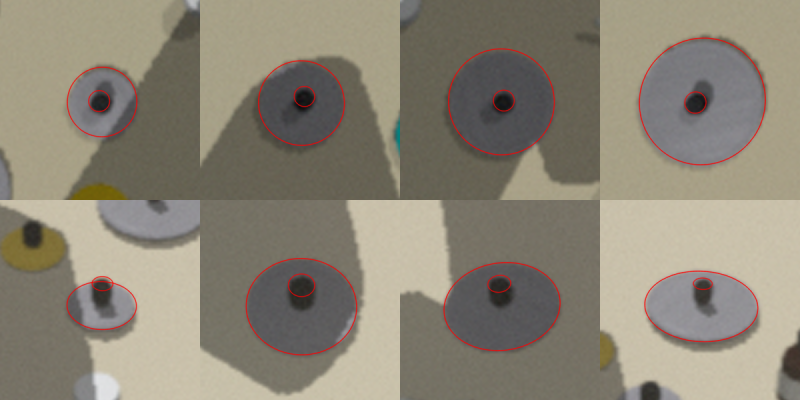

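```bash
cat > p.py <<'E'
from h import *
from scipy.spatial.transform import Rotation as Ro
def plan(x,y,z,yaw=None):
    s=robot.read_state();R=Ro.from_euler("xyz",s["tcp_rot"]).as_matrix()
    sh=R.T@(np.array([x,y,z])-s["eef_pos"])*1000
    t=0 if yaw is None else -np.rad2deg((yaw-s["tcp_rot"][2]+np.pi)%(2*np.pi)-np.pi)
    print("shift mm",sh.round(1),"turn",round(t,1),"n",np.linalg.norm(sh).round(0),"| pos",s["eef_pos"].round(4),"rpy",s["tcp_rot"].round(4),"F",s["ft_force"].round(1),"w",round(s["grip_width"]*1e3,1),"t",round(s["time"],2))
def wproj(d,s,X):
    R=Ro.from_euler("xyz",s["tcp_rot"]).as_matrix();h=np.array(d["hand_eye"])
    T=(np.asarray(X)-s["eef_pos"])@R; C=(T-h[:3,3])@h[:3,:3]
    th=np.arctan2(np.hypot(C[:,0],C[:,1]),C[:,2]);ph=np.arctan2(C[:,1],C[:,0])
    return np.c_[d["cx"]+d["fx"]*th*np.cos(ph),d["cy"]+d["fy"]*th*np.sin(ph)]
def look(name,est,sp=.01):
    """est: {name:(x,y)} refine in wrist pic"""
    s=robot.read_state();d=cams.get_image("wrist");G=grad(d["img"]);I=cv2.resize(d["img"],None,fx=1.5,fy=1.5,interpolation=cv2.INTER_CUBIC);out={}
    for n,x0 in est.items():
        c=O[n][2];x0=np.array(x0,float)
        def f(p):
            return -sum(np.minimum(cv2.remap(G,*[q.astype(np.float32)[None] for q in wproj(d,s,circ(p[0],p[1],z,r)).T],cv2.INTER_LINEAR),150).mean() for z,r in c)
        m=min((f(x0+[a,b]),a,b) for a in np.arange(-sp,sp+.0001,.001) for b in np.arange(-sp,sp+.0001,.001))
        r=minimize(f,x0+m[1:],method="Nelder-Mead",options=dict(initial_simplex=[x0+m[1:]+np.array(k) for k in((0,0),(.0007,0),(0,.0007))]))
        out[n]=r.x;print(n,r.x.round(4),"d",((r.x-x0)*1e3).round(1),round(-r.fun))
        for z,rr in c: cv2.polylines(I,[((wproj(d,s,circ(*r.x,z,rr))*1.5+.25)*8).astype(np.int32)],True,(255,0,0),1,cv2.LINE_AA,3)
    cv2.imwrite(f"pics/{name}.png",I[...,::-1]);return out
E
python3 -c "
from p import *
plan(.45,-.26,.28,1.57)"
```

```text
shift mm [287.  -91.7 -48.8] turn -63.5 n 305.0 | pos [ 0.2339 -0.4699  0.2312] rpy [-3.1413e+00 -1.0000e-04  4.6180e-01] F [-0.8 -0.5 -0.6] w 85.0 t 0.35
```

>>> {"api": "carry_out", "payload": {"moves": [[40, [36, -11, -10], -8], [40, [72, -23, -20], -16], [40, [108, -35, -30], -24], [40, [144, -46, -40], -32], [40, [180, -58, -49], -40], [40, [216, -70, -49], -48], [40, [252, -81, -49], -56], [40, [287, -92, -49], -63.5]]}}

```text
time: 1.15
eef_pos: [0.4509, -0.2585, 0.2804]
tcp_rot: [3.141, 0.0, 1.576]
ft_force: [0.2, -0.8, -0.1]
grip_width: 0.0398
```

>>> {"api": "carry_out", "payload": {"moves": [[40, [0, 0, 0], 0], [40, [0, 0, 0], 0]]}}

```text
time: 1.35
eef_pos: [0.4501, -0.2594, 0.2802]
tcp_rot: [-3.141, -0.0, 1.571]
ft_force: [-0.5, -0.2, 0.5]
grip_width: 0.0401
```

```bash
python3 -c "
from p import *
plan(.45,-.26,.28,1.57)
look('w1',dict(jar_large=(.5569,-.4089),jar_largest=(.3799,-.2785),lid_large=(.4563,-.0955)))
plan(.5,.2,.28,1.57)"
```

```text
shift mm [-0.6 -0.1  0.2] turn 0.0 n 1.0 | pos [ 0.4501 -0.2594  0.2802] rpy [-3.1413 -0.      1.5705] F [-0.5 -0.2  0.5] w 40.1 t 1.35
jar_large [ 0.5623 -0.405 ] d [5.4 3.9] 169
jar_largest [ 0.3804 -0.2783] d [0.5 0.2] 271
lid_large [ 0.4549 -0.0969] d [-1.4 -1.4] 241
shift mm [4.60e+02 4.95e+01 2.00e-01] turn -0.1 n 463.0 | pos [ 0.4496 -0.26    0.2802] rpy [-3.1413e+00  1.0000e-04  1.5690e+00] F [ 0.  -0.7 -0.2] w 39.7 t 1.4
```

View pics/w1.png

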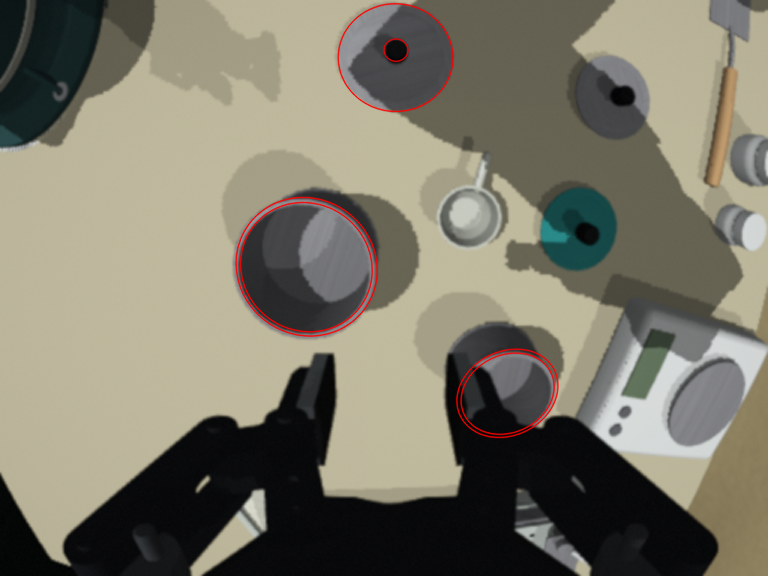

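The wrist view agrees for jar_largest, rim at (307,267), and lid_large, at (396,58). A finger hides jar_large at (507,393), so I'll look at it again later. Next I'll view the left side.

>>> {"api": "carry_out", "payload": {"moves": [[40, [45, 2, 0], 0], [40, [90, 5, 0], 0], [40, [135, 8, 0], 0], [40, [180, 11, 0], 0], [40, [225, 14, 0], 0], [40, [270, 17, 0], 0], [40, [315, 20, 0], 0], [40, [360, 20, 0], 0]]}}

```text
time: 2.2
eef_pos: [0.4701, 0.1008, 0.2804]
tcp_rot: [3.141, 0.0, 1.567]
ft_force: [0.9, -1.1, 0.5]
grip_width: 0.04
```

>>> {"api": "carry_out", "payload": {"moves": [[40, [0, 0, 0], 0], [40, [0, 0, 0], 0], [40, [0, 0, 0], 0]]}}

```text
time: 2.5
eef_pos: [0.4702, 0.0988, 0.2803]
tcp_rot: [-3.142, 0.0, 1.568]
ft_force: [0.2, 1.1, 0.6]
grip_width: 0.0397
```

```bash
python3 -c "
from p import *
look('w2',dict(jar_small=(.647,.1737),jar_medium=(.5352,.3544),lid_largest=(.3592,.2526),lid_small=(.446,.1053)))
plan(.359,.2526,.1)"
```

```text
jar_small [0.647  0.1744] d [-0.   0.7] 298
jar_medium [0.5519 0.3302] d [ 16.7 -24.2] 75
lid_largest [0.3584 0.2535] d [-0.8  0.9] 240
lid_small [0.4442 0.1049] d [-1.8 -0.4] 236
shift mm [ 153.6 -111.7  180.3] turn 0 n 262.0 | pos [0.4702 0.0987 0.2803] rpy [-3.1416e+00  2.0000e-04  1.5675e+00] F [-0.8  0.  -0.5] w 39.9 t 2.55
```

View pics/w2.png

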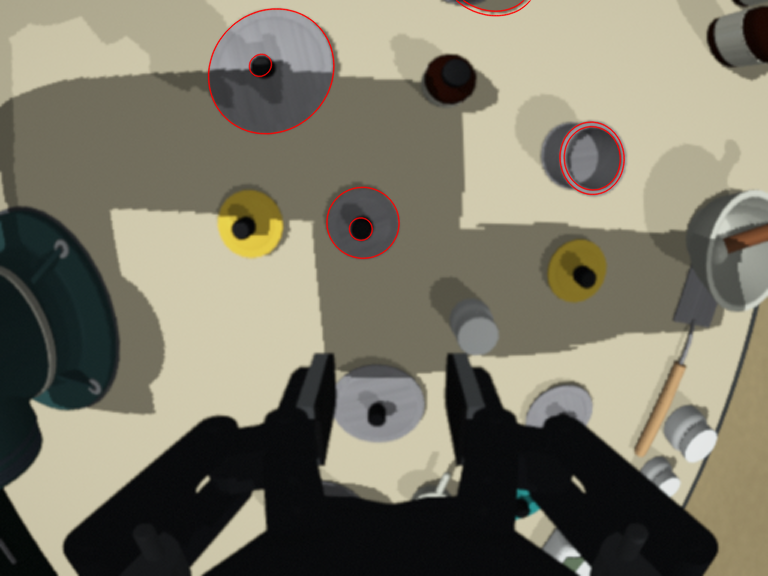

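The wrist view shows lid_largest at (270,70), lid_small at (362,222) and jar_small at (593,158). All three agree within 2 mm. jar_medium is out of frame. I'll take the largest lid first.

>>> {"api": "carry_out", "payload": {"moves": [[40, [30, -22, 34], 0], [40, [60, -43, 68], 0], [40, [90, -65, 102], 0], [40, [120, -87, 136], 0], [40, [145, -105, 170], 0], [40, [154, -111.5, 200], 0], [40, [154, -111.5, 210], 0], [40, [154, -111.5, 210], 0]]}}

```text
time: 3.35
eef_pos: [0.3589, 0.2532, 0.0697]
tcp_rot: [-3.14, 0.001, 1.569]
ft_force: [-0.1, -0.1, 1.1]
grip_width: 0.0403
```

```bash
python3 -c "
from p import *
look('w3',dict(jar_medium=(.5352,.3544)))
plan(.3587,.2531,.016)"
```

```text
jar_medium [0.5364 0.3593] d [1.2 4.9] 104
shift mm [-0.3 -0.9 54.8] turn 0 n 55.0 | pos [0.3596 0.2534 0.0708] rpy [3.1416e+00 2.0000e-04 1.5683e+00] F [0.7 0.2 0.8] w 39.9 t 3.4
```

View pics/w3.png

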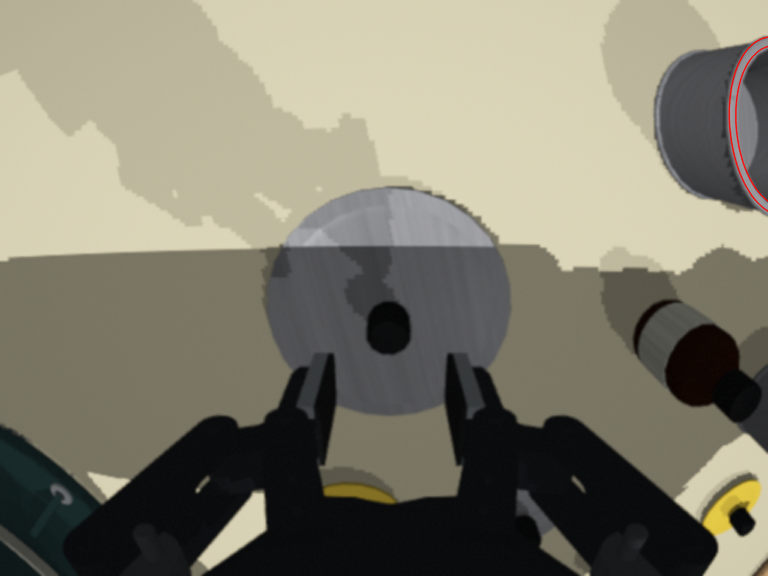

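The knob at (388,328) is centred between the fingers. Lowering and gripping.

>>> {"api": "carry_out", "payload": {"moves": [[40, [0, -0.5, 25], 0], [40, [0, -0.5, 45], 0], [40, [0, -0.5, 54], 0], [40, [0, -0.5, 54], 0], [5, [0, -0.5, 54], 0], [5, [0, -0.5, 54], 0], [5, [0, -0.5, 54], 0], [5, [0, -0.5, 54], 0]], "newtons": 40}}

```text
time: 4.2
eef_pos: [0.3592, 0.2544, 0.0175]
tcp_rot: [3.139, -0.0, 1.57]
ft_force: [0.6, -2.7, 5.0]
grip_width: 0.0181
```

>>> {"api": "carry_out", "payload": {"moves": [[5, [0, 0, 0], 0], [5, [0, 0, -10], 0], [5, [0, 0, -35], 0], [5, [0, 0, -80], 0], [5, [0, 0, -120], 0], [5, [0, 0, -140], 0], [5, [0, 0, -140], 0]]}}

```text
time: 4.9
eef_pos: [0.3595, 0.2549, 0.1598]
tcp_rot: [3.137, -0.002, 1.57]
ft_force: [-0.1, 0.3, -2.8]
grip_width: 0.0183
```

```bash
python3 -c "
from p import *
look('w4',dict(jar_medium=(.5352,.3544)))
plan(.3804,-.2783,.156)"
```

```text
jar_medium [0.5371 0.3583] d [1.9 3.9] 274
shift mm [-532.9   21.9    1.2] turn 0 n 533.0 | pos [0.3588 0.2546 0.1578] rpy [ 3.1388e+00 -1.4000e-03  1.5702e+00] F [ 0.4 -0.4 -3.2] w 18.1 t 4.95
```

View pics/w4.png

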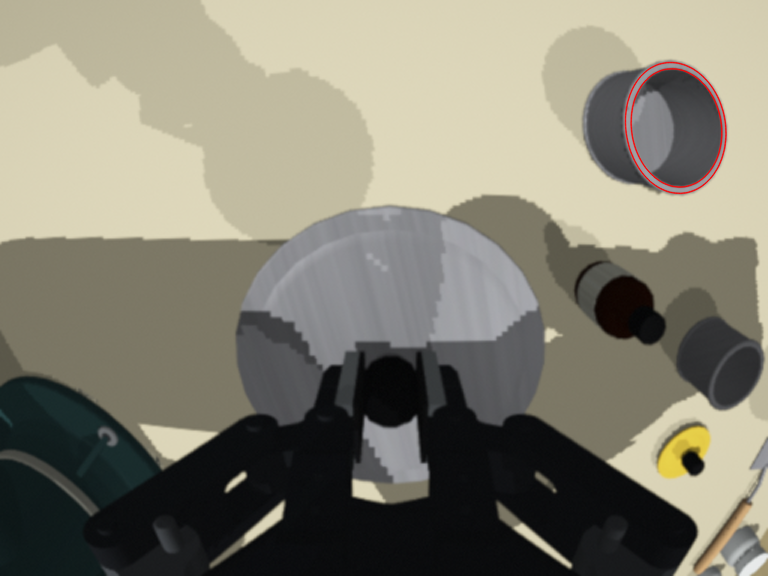

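>>> {"api": "carry_out", "payload": {"moves": [[5, [-20, 1, 0], 0], [5, [-60, 3, 0], 0], [5, [-105, 5, 0], 0], [5, [-150, 7, 0], 0], [5, [-195, 9, 0], 0], [5, [-240, 11, 0], 0], [5, [-285, 13, 0], 0], [5, [-330, 15, 0], 0]]}}

```text
time: 5.75
eef_pos: [0.372, -0.0773, 0.1555]
tcp_rot: [-3.14, -0.001, 1.57]
ft_force: [1.7, 0.3, -1.4]
grip_width: 0.0182
```

>>> {"api": "carry_out", "payload": {"moves": [[5, [-45, 1, 0], 0], [5, [-90, 2, 0], 0], [5, [-135, 4, 0], 0], [5, [-170, 5, 0], 0], [5, [-192, 6, 0], 0], [5, [-202, 7, 0], 0], [5, [-202, 7, 0], 0], [5, [-202, 7, 0], 0]]}}

```text
time: 6.55
eef_pos: [0.3795, -0.2765, 0.1558]
tcp_rot: [-3.141, -0.001, 1.57]
ft_force: [-0.8, 0.4, -2.3]
grip_width: 0.018
```

```bash
python3 -c "
from p import *
look('w5',dict(jar_largest=(.3804,-.2783)))
plan(.3804,-.2775,.0895)"
```

```text
jar_largest [ 0.3755 -0.2746] d [-4.9  3.7] 114
shift mm [-1.1  0.8 66.5] turn 0 n 67.0 | pos [ 0.3796 -0.2764  0.156 ] rpy [-3.1411e+00 -8.0000e-04  1.5709e+00] F [ 0.2 -0.7 -1.9] w 18.4 t 6.6
```

View pics/w5.png

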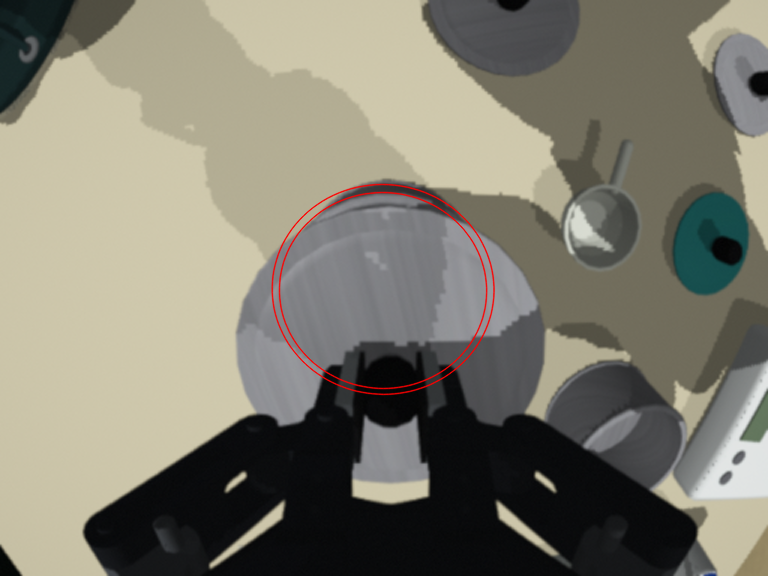

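The held lid covers the rim, so that fit means nothing and I'll use the clear earlier one. Lowering slowly and watching the force.

>>> {"api": "carry_out", "payload": {"moves": [[5, [-1, 1, 20], 0], [5, [-1, 1, 40], 0], [5, [-1, 1, 52], 0], [5, [-1, 1, 58], 0], [5, [-1, 1, 61], 0], [5, [-1, 1, 63], 0], [5, [-1, 1, 64], 0], [5, [-1, 1, 65], 0]]}}

```text
time: 7.4
eef_pos: [0.381, -0.2788, 0.0916]
tcp_rot: [3.141, 0.001, 1.57]
ft_force: [-0.2, 0.5, -2.6]
grip_width: 0.0182
```

```bash
python3 -c "
from p import *
look('w6',dict(jar_large=(.558,-.4085)))
plan(.3804,-.2775,.0895)"
```

```text
jar_large [ 0.5593 -0.404 ] d [1.3 4.5] 120
shift mm [ 1.3 -0.5  1.9] turn 0 n 2.0 | pos [ 0.3809 -0.2788  0.0914] rpy [3.1413e+00 3.0000e-04 1.5700e+00] F [ 0.4 -0.7 -1.7] w 18.3 t 7.45
```

View pics/w6.png

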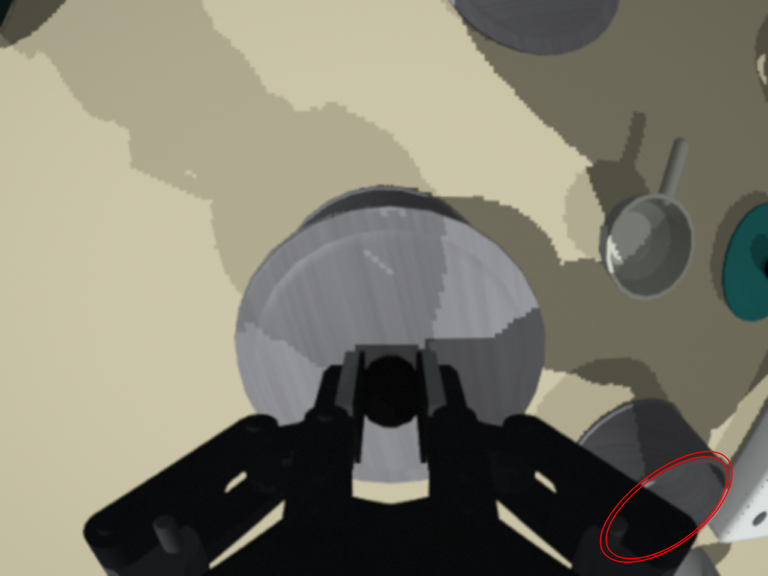

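>>> {"api": "carry_out", "payload": {"moves": [[5, [0.5, 0, 1], 0], [5, [0.5, 0, 1.5], 0], [5, [0.5, 0, 2], 0], [5, [0.5, 0, 2.5], 0]]}}

```text
time: 7.85
eef_pos: [0.3809, -0.2783, 0.0894]
tcp_rot: [3.141, 0.0, 1.57]
ft_force: [-4.6, 4.2, 20.0]
grip_width: 0.0183
```

There's contact at the expected height of 0.0894. I'll ease off and open.

>>> {"api": "carry_out", "payload": {"moves": [[5, [0, 0, -0.5], 0], [5, [0, 0, -0.8], 0], [30, [0, 0, -0.8], 0], [40, [0, 0, -0.8], 0], [40, [0, 0, -0.8], 0], [40, [0, 0, -20], 0], [40, [0, 0, -60], 0], [40, [0, 0, -100], 0]]}}

```text
time: 8.65
eef_pos: [0.3805, -0.2778, 0.1898]
tcp_rot: [-3.141, -0.001, 1.57]
ft_force: [0.2, -1.2, 1.1]
grip_width: 0.0401
```

```bash
python3 -c "
from p import *
O['j']=(0,0,[(.091,.061)])
look('w7',dict(j=(.3805,-.2783)))
plan(.50,-.5,.24,1.57)"
```

```text
j [ 0.3822 -0.2748] d [1.7 3.5] 102
shift mm [-220.7  118.3  -42.6] turn 0.0 n 254.0 | pos [ 0.3821 -0.2795  0.1958] rpy [3.1371 0.0047 1.5701] F [-1.2 -0.1  7.2] w 39.8 t 8.7
```

View pics/w7.png

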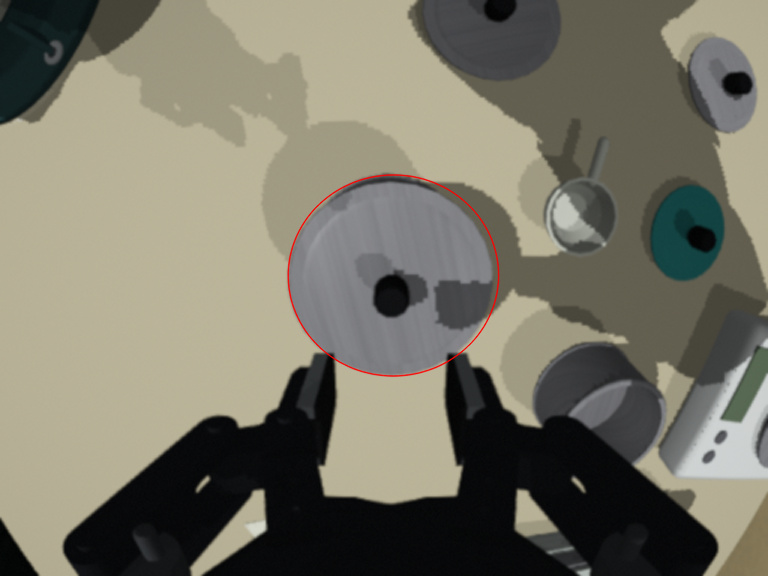

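lid_largest is seated flat on its jar at (393,275). Next is a clear look at jar_large.

>>> {"api": "carry_out", "payload": {"moves": [[40, [-40, 17, -20], 0], [40, [-80, 34, -40], 0], [40, [-120, 51, -42], 0], [40, [-160, 68, -42], 0], [40, [-190, 85, -42], 0], [40, [-210, 100, -42], 0], [40, [-210, 100, -42], 0], [40, [-210, 100, -42], 0]]}}

```text
time: 9.5
eef_pos: [0.4806, -0.4882, 0.2301]
tcp_rot: [-3.141, -0.001, 1.57]
ft_force: [-0.4, -0.0, -0.5]
grip_width: 0.0398
```

```bash
python3 -c "
from p import *
look('w8',dict(jar_large=(.558,-.4085)))
plan(.4551,-.0967,.08,1.57)"
```

```text
jar_large [ 0.5597 -0.4097] d [ 1.7 -1.2] 235
shift mm [391.  -25.5 150.8] turn 0.0 n 420.0 | pos [ 0.4805 -0.4878  0.2307] rpy [-3.1413e+00 -4.0000e-04  1.5703e+00] F [-1.   0.6  0.5] w 39.8 t 9.55
```

View pics/w8.png

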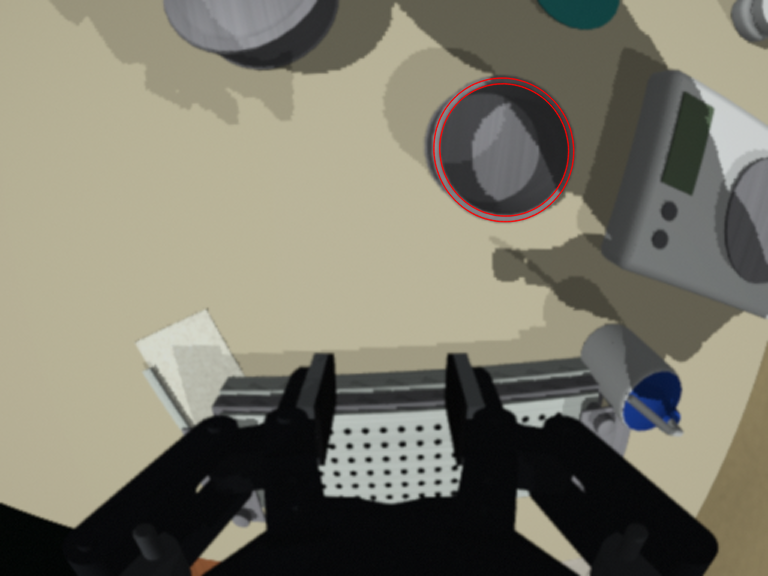

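jar_large's rim fits cleanly at (503,148). Now lid_large.

>>> {"api": "carry_out", "payload": {"moves": [[40, [48, -3, 0], 0], [40, [96, -6, 0], 0], [40, [144, -9, 0], 0], [40, [192, -12, 0], 0], [40, [240, -15, 0], 0], [40, [288, -18, 0], 0], [40, [335, -22, 20], 0], [40, [370, -25, 55], 0]]}}

```text
time: 10.35
eef_pos: [0.4555, -0.1164, 0.1778]
tcp_rot: [3.137, 0.002, 1.571]
ft_force: [0.9, -1.2, -1.5]
grip_width: 0.0397
```

```bash
python3 -c "
from p import *
plan(.4551,-.0967,.07)"
```

```text
shift mm [ 19.9  -0.9 107.7] turn 0 n 110.0 | pos [ 0.4555 -0.1164  0.1778] rpy [3.1370e+00 1.8000e-03 1.5711e+00] F [ 0.9 -1.2 -1.5] w 39.7 t 10.35
```

>>> {"api": "carry_out", "payload": {"moves": [[40, [10, 0, 40], 0], [40, [21, 0, 80], 0], [40, [21, 0, 100], 0], [40, [21, 0, 105], 0], [40, [21, 0, 105], 0]]}}

```text
time: 10.85
eef_pos: [0.4555, -0.0976, 0.0717]
tcp_rot: [-3.142, 0.0, 1.57]
ft_force: [0.7, -0.2, 0.0]
grip_width: 0.0396
```

```bash
python3 -c "
from p import *
look('w9',dict(lid_large=(.4551,-.0967)))
plan(.4551,-.0967,.0165)"
```

```text
lid_large [ 0.4553 -0.0958] d [0.2 0.9] 225
shift mm [ 1.2 -1.  55.8] turn 0 n 56.0 | pos [ 0.4561 -0.0979  0.0723] rpy [3.1405e+00 4.0000e-04 1.5700e+00] F [ 0.2 -0.3 -0.3] w 40.2 t 10.9
```

View pics/w9.png

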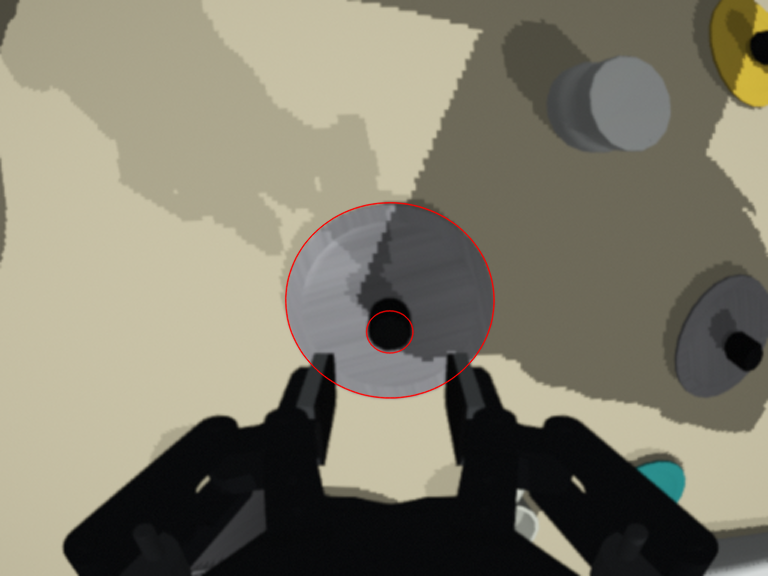

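The knob is centred.

>>> {"api": "carry_out", "payload": {"moves": [[40, [1.5, -0.3, 25], 0], [40, [1.5, -0.3, 45], 0], [40, [1.5, -0.3, 54], 0], [40, [1.5, -0.3, 54], 0], [5, [1.5, -0.3, 54], 0], [5, [1.5, -0.3, 54], 0], [5, [1.5, -0.3, 54], 0], [5, [1.5, -0.3, 54], 0]]}}

```text
time: 11.7
eef_pos: [0.4564, -0.0967, 0.0185]
tcp_rot: [3.14, 0.001, 1.57]
ft_force: [-0.8, -0.4, 6.4]
grip_width: 0.0183
```

>>> {"api": "carry_out", "payload": {"moves": [[5, [0, 0, 0], 0], [5, [0, 0, -10], 0], [5, [0, 0, -35], 0], [5, [0, 0, -80], 0], [5, [0, 0, -120], 0], [5, [0, 0, -140], 0], [5, [0, 0, -140], 0]]}}

```text
time: 12.4
eef_pos: [0.4571, -0.0968, 0.161]
tcp_rot: [3.136, 0.002, 1.57]
ft_force: [0.4, 0.7, -1.8]
grip_width: 0.0183
```

```bash
python3 -c "
from p import *
plan(.5597,-.4097,.15,1.57)"
```

```text
shift mm [-312.8  102.7   12.3] turn 0.0 n 329.0 | pos [ 0.4571 -0.0968  0.161 ] rpy [3.1362e+00 2.2000e-03 1.5702e+00] F [ 0.4  0.7 -1.8] w 18.3 t 12.4
```

>>> {"api": "carry_out", "payload": {"moves": [[5, [-20, 7, 0], 0], [5, [-60, 20, 0], 0], [5, [-105, 34, 0], 0], [5, [-150, 49, 0], 0], [5, [-195, 64, 0], 0], [5, [-240, 79, 0], 0], [5, [-280, 92, 0], 0], [5, [-303, 100, 0], 0]]}}

```text
time: 13.2
eef_pos: [0.5555, -0.4021, 0.1562]
tcp_rot: [-3.141, -0.0, 1.569]
ft_force: [-0.6, -0.2, -1.5]
grip_width: 0.018
```

>>> {"api": "carry_out", "payload": {"moves": [[5, [-9, 3, 0], 0], [5, [-9, 3, 0], 0], [5, [-9, 3, 0], 0]]}}

```text
time: 13.5
eef_pos: [0.5582, -0.4072, 0.1572]
tcp_rot: [-3.141, -0.001, 1.571]
ft_force: [-0.2, -0.0, -1.4]
grip_width: 0.0181
```

```bash
python3 -c "
from p import *
plan(.5597,-.4097,.0823,1.57)"
```

```text
shift mm [-2.6  1.5 74.9] turn 0.0 n 75.0 | pos [ 0.5582 -0.4072  0.1572] rpy [-3.1411e+00 -7.0000e-04  1.5706e+00] F [-0.2 -0.  -1.4] w 18.1 t 13.5
```

>>> {"api": "carry_out", "payload": {"moves": [[5, [-2.5, 1.5, 25], 0], [5, [-2.5, 1.5, 48], 0], [5, [-2.5, 1.5, 60], 0], [5, [-2.5, 1.5, 67], 0], [5, [-2.5, 1.5, 70], 0], [5, [-2.5, 1.5, 72], 0], [5, [-2.5, 1.5, 73], 0], [5, [-2.5, 1.5, 73], 0]]}}

```text
time: 14.3
eef_pos: [0.5601, -0.411, 0.0848]
tcp_rot: [3.141, 0.0, 1.57]
ft_force: [-0.1, -0.0, -1.2]
grip_width: 0.0179
```

>>> {"api": "carry_out", "payload": {"moves": [[5, [0, 0, 0.5], 0], [5, [0, 0, 1], 0], [5, [0, 0, 1.5], 0]]}}

```text
time: 14.6
eef_pos: [0.56, -0.4109, 0.0829]
tcp_rot: [3.141, 0.0, 1.57]
ft_force: [0.5, 0.9, -1.3]
grip_width: 0.0184
```

>>> {"api": "carry_out", "payload": {"moves": [[5, [0, 0, 0.4], 0], [5, [0, 0, 0.8], 0], [5, [0, 0, 0.8], 0]]}}

```text
time: 14.9
eef_pos: [0.56, -0.4109, 0.0826]
tcp_rot: [3.141, 0.0, 1.57]
ft_force: [-2.0, 2.0, 5.9]
grip_width: 0.0183
```

Soft contact at the expected height (0.0826 against 0.0823). Releasing.

>>> {"api": "carry_out", "payload": {"moves": [[5, [0, 0, -0.2], 0], [30, [0, 0, -0.2], 0], [40, [0, 0, -0.2], 0], [40, [0, 0, -0.2], 0], [40, [0, 0, -20], 0], [40, [0, 0, -55], 0], [40, [0, 0, -75], 0], [40, [0, 0, -75], 0]]}}

```text
time: 15.7
eef_pos: [0.561, -0.4117, 0.16]
tcp_rot: [3.138, 0.003, 1.57]
ft_force: [0.1, 0.6, 0.5]
grip_width: 0.0402
```

```bash
python3 -c "
from p import *
O['j']=(0,0,[(.083,.052)])
look('w10',dict(j=(.5597,-.4097)))
plan(.669,-.1185,.157,1.57)"
```

```text
j [ 0.5619 -0.405 ] d [2.2 4.7] 103
shift mm [292.9 108.3   0.7] turn 0.0 n 312.0 | pos [ 0.5605 -0.4113  0.158 ] rpy [3.1400e+00 1.5000e-03 1.5701e+00] F [-0.5 -0.2 -1. ] w 39.8 t 15.75
```

View pics/w10.png

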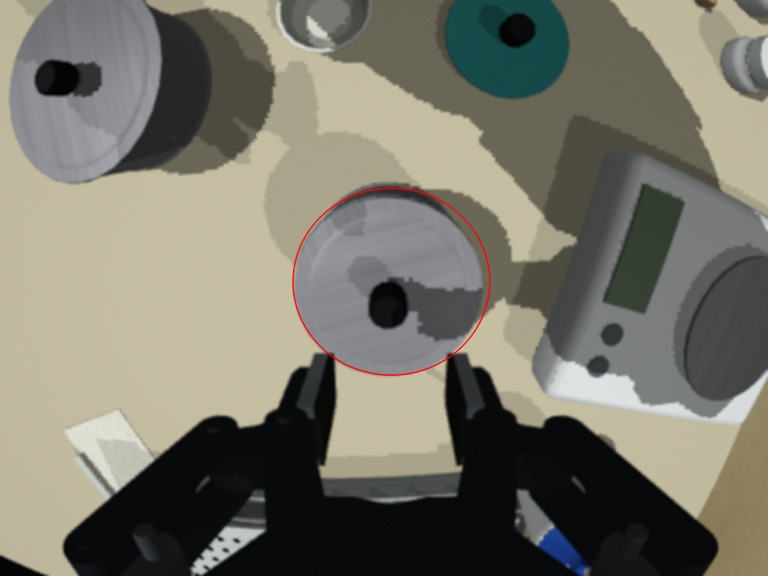

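```bash
cat > ov.py <<'E'
from p import *
def ov(name,cs,sc=1.5):
    s=robot.read_state();d=cams.get_image("wrist");I=cv2.resize(d["img"],None,fx=1.5,fy=1.5,interpolation=cv2.INTER_CUBIC)
    for x,y,z,r in cs: cv2.polylines(I,[((wproj(d,s,circ(x,y,z,r))*1.5+.25)*8).astype(np.int32)],True,(255,0,0),1,cv2.LINE_AA,3)
    cv2.imwrite(f"pics/{name}.png",I[...,::-1])
E
python3 -c "
from ov import *
ov('w11',[(.560,-.411,.083,.052),(.560,-.411,.103,.01)])"
```

```text
(no output)
```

View pics/w11.png

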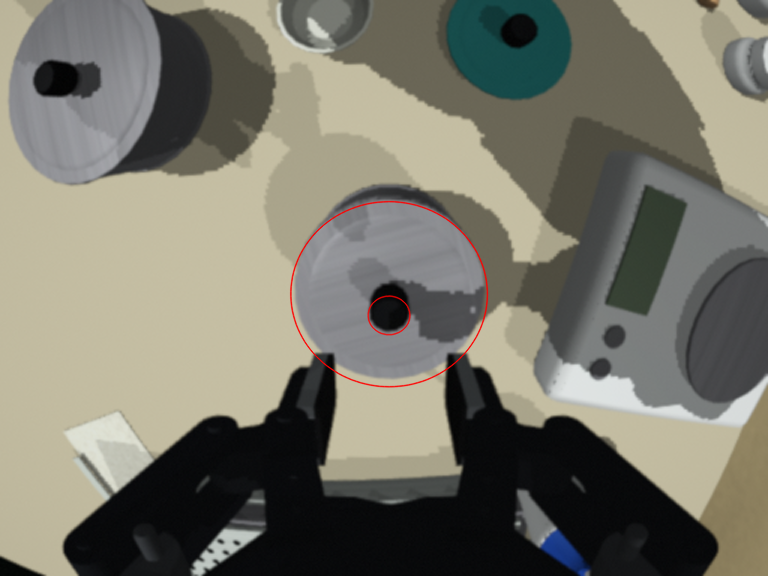

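The lid looks about 3% smaller than predicted, so I'll cross-check with the scene camera on the way to lid_medium.

>>> {"api": "carry_out", "payload": {"moves": [[40, [40, 15, 0], 0], [40, [80, 30, 0], 0], [40, [120, 45, 0], 0], [40, [160, 60, 0], 0], [40, [205, 75, 0], 0], [40, [250, 92, 0], 0], [40, [285, 104, 0], 0], [40, [293, 108, 0], 0]]}}

```text
time: 16.6
eef_pos: [0.6684, -0.114, 0.1555]
tcp_rot: [-3.14, -0.001, 1.574]
ft_force: [-0.5, -0.3, -0.6]
grip_width: 0.0399
```

>>> {"api": "carry_out", "payload": {"moves": [[40, [0, 0, 60], 0], [40, [0, 0, 85], 0], [40, [0, 0, 87], 0], [40, [0, 0, 87], 0]]}}

```text
time: 17.0
eef_pos: [0.6677, -0.1183, 0.0698]
tcp_rot: [-3.14, -0.0, 1.57]
ft_force: [0.8, 0.2, 0.7]
grip_width: 0.0398
```

```bash
python3 -c "
from ov import *
d=cams.get_image('scene');I=cv2.resize(d['img'],None,fx=4,fy=4,interpolation=cv2.INTER_CUBIC)
for x,y,z,r in [(.56,-.411,.083,.052),(.56,-.411,.103,.01),(.381,-.278,.091,.061),(.381,-.278,.111,.01)]: cv2.polylines(I,[((proj(d,circ(x,y,z,r))*4+1.5)*8).astype(np.int32)],True,(255,0,0),1,cv2.LINE_AA,3)
cv2.imwrite('pics/s1.png',I[650:1250,250:1050,::-1])
look('w12',dict(lid_medium=(.669,-.1185)))
plan(.669,-.1185,.0165,1.57)"
```

```text
lid_medium [ 0.6699 -0.1194] d [ 0.9 -0.9] 211
shift mm [ 0.2 -0.1 55.3] turn -0.0 n 55.0 | pos [ 0.669  -0.1186  0.0718] rpy [3.1395e+00 6.0000e-04 1.5696e+00] F [-0.7 -0.4  0.7] w 40.1 t 17.1
```

View pics/s1.png

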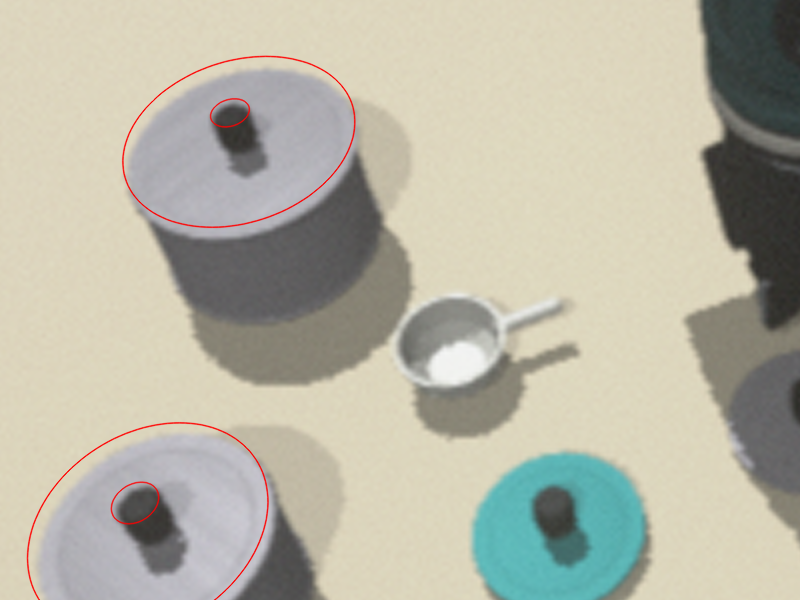

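View pics/w12.png

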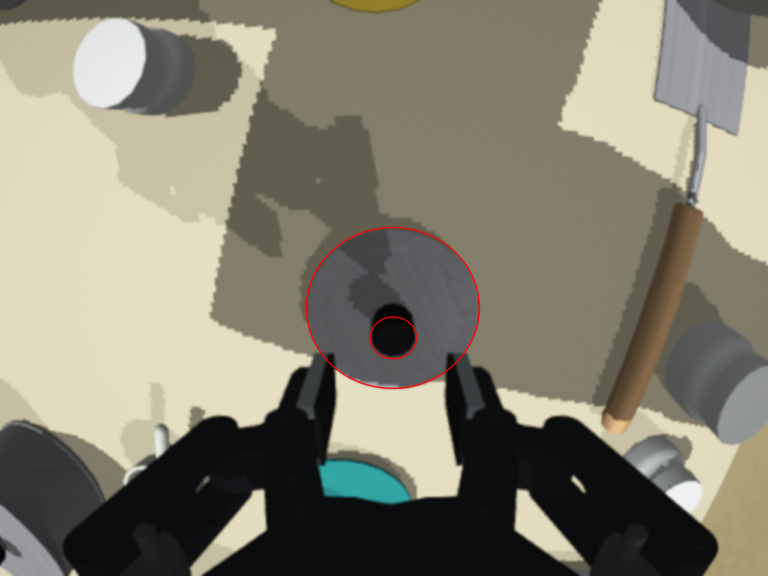

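The scene camera shows both lids flat and centred on their jars, with the dish undisturbed. lid_medium's knob is centred, so I'll grip it.

>>> {"api": "carry_out", "payload": {"moves": [[40, [0, 0.8, 25], 0], [40, [0, 0.8, 45], 0], [40, [0, 0.8, 54], 0], [40, [0, 0.8, 54], 0], [5, [0, 0.8, 54], 0], [5, [0, 0.8, 54], 0], [5, [0, 0.8, 54], 0], [5, [0, 0.8, 54], 0]]}}

```text
time: 17.9
eef_pos: [0.6698, -0.1182, 0.0176]
tcp_rot: [3.139, 0.001, 1.57]
ft_force: [-1.1, -0.5, 7.1]
grip_width: 0.0184
```

>>> {"api": "carry_out", "payload": {"moves": [[5, [0, 0, 0], 0], [5, [0, 0, -10], 0], [5, [0, 0, -35], 0], [5, [0, 0, -80], 0], [5, [0, 0, -120], 0], [5, [0, 0, -145], 0], [5, [0, 0, -145], 0]]}}

```text
time: 18.6
eef_pos: [0.6706, -0.1184, 0.1661]
tcp_rot: [3.135, 0.002, 1.57]
ft_force: [-0.4, -0.3, -1.6]
grip_width: 0.0183
```

```bash
python3 -c "
from p import *
plan(.5371,.3580,.16,1.57)"
```

```text
shift mm [ 476.3 -133.8    4.3] turn 0.0 n 495.0 | pos [ 0.6706 -0.1184  0.1661] rpy [3.1351e+00 1.9000e-03 1.5701e+00] F [-0.4 -0.3 -1.6] w 18.3 t 18.6
```

>>> {"api": "carry_out", "payload": {"moves": [[5, [20, -6, 0], 0], [5, [65, -18, 0], 0], [5, [112, -32, 0], 0], [5, [160, -45, 0], 0], [5, [208, -59, 0], 0], [5, [256, -72, 0], 0], [5, [304, -86, 0], 0], [5, [340, -97, 0], 0]]}}

```text
time: 19.4
eef_pos: [0.5708, 0.2246, 0.1609]
tcp_rot: [-3.141, -0.0, 1.571]
ft_force: [0.3, -0.4, -0.8]
grip_width: 0.0184
```

>>> {"api": "carry_out", "payload": {"moves": [[5, [13, -3, 0], 0], [5, [13, -3, 0], 0], [5, [13, -3, 0], 0]]}}

```text
time: 19.7
eef_pos: [0.5694, 0.2344, 0.1608]
tcp_rot: [-3.141, 0.0, 1.57]
ft_force: [-0.2, -0.0, -1.5]
grip_width: 0.0184
```

```bash
python3 -c "
from p import *
look('w13',dict(jar_medium=(.5365,.357)))
plan(.5371,.3580,.16,1.57)"
```

```text
jar_medium [0.5365 0.3575] d [-0.   0.5] 240
shift mm [123.9 -32.7   0.8] turn -0.0 n 128.0 | pos [0.5696 0.234  0.1609] rpy [-3.1414e+00  4.0000e-04  1.5692e+00] F [-0.2 -0.1 -1.4] w 18.5 t 19.75
```

View pics/w13.png

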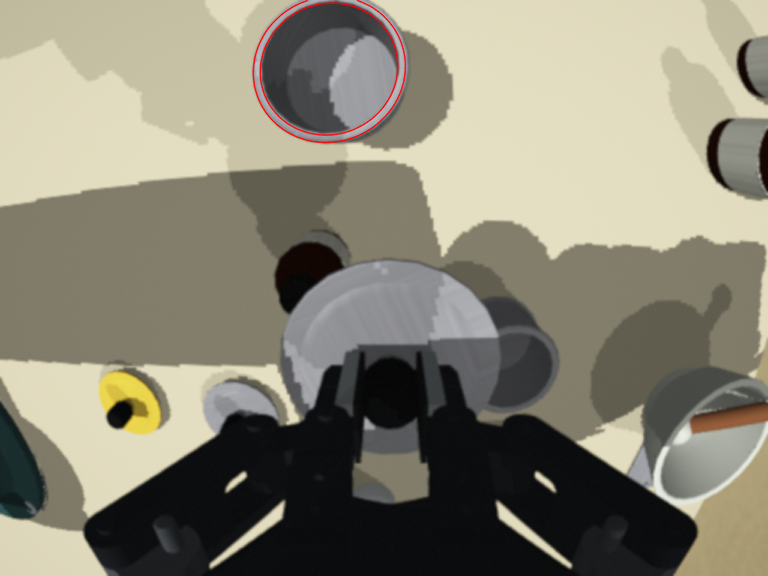

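jar_medium is clear at (330,70), with its rim fitted at (0.5365, 0.3575). Moving over it and lowering.

>>> {"api": "carry_out", "payload": {"moves": [[5, [40, -11, 0], 0], [5, [80, -21, 0], 0], [5, [110, -29, 0], 0], [5, [124, -33, 0], 0], [5, [124, -33, 10], 0], [5, [124, -33, 30], 0], [5, [124, -33, 55], 0], [5, [124, -33, 65], 0]]}}

```text
time: 20.55
eef_pos: [0.5361, 0.3568, 0.0935]
tcp_rot: [-3.139, 0.002, 1.568]
ft_force: [-0.5, 0.3, -1.5]
grip_width: 0.0179
```

```bash
python3 -c "
from p import *
plan(.5365,.3583,.074,1.57)"
```

```text
shift mm [ 1.5  0.4 19.5] turn -0.1 n 20.0 | pos [0.5361 0.3568 0.0935] rpy [-3.1389e+00  1.8000e-03  1.5682e+00] F [-0.5  0.3 -1.5] w 17.9 t 20.55
```

>>> {"api": "carry_out", "payload": {"moves": [[5, [0.5, 0, 8], 0], [5, [0.5, 0, 14], 0], [5, [0.5, 0, 17], 0], [5, [0.5, 0, 19], 0], [5, [0.5, 0, 20], 0], [5, [0.5, 0, 20.5], 0], [5, [0.5, 0, 20.5], 0]]}}

```text
time: 21.25
eef_pos: [0.5364, 0.3598, 0.0757]
tcp_rot: [3.141, -0.0, 1.57]
ft_force: [0.9, -0.0, -1.4]
grip_width: 0.0183
```

>>> {"api": "carry_out", "payload": {"moves": [[5, [-1, 0, 0.7], 0], [5, [-1, 0, 1.2], 0], [5, [-1, 0, 1.6], 0], [5, [-1, 0, 1.6], 0]]}}

```text
time: 21.65
eef_pos: [0.5363, 0.3586, 0.0738]
tcp_rot: [-3.142, 0.0, 1.57]
ft_force: [0.3, -0.7, -0.9]
grip_width: 0.0182
```

>>> {"api": "carry_out", "payload": {"moves": [[5, [0, 0, 0.4], 0], [5, [0, 0, 0.8], 0], [5, [0, 0, 0.8], 0]]}}

```text
time: 21.95
eef_pos: [0.5364, 0.3587, 0.0737]
tcp_rot: [3.141, -0.0, 1.57]
ft_force: [-2.6, -1.4, 6.2]
grip_width: 0.0181
```

Contact at the expected height (0.0737 against 0.074). Releasing.

>>> {"api": "carry_out", "payload": {"moves": [[5, [0, 0, -0.2], 0], [30, [0, 0, -0.2], 0], [40, [0, 0, -0.2], 0], [40, [0, 0, -0.2], 0], [40, [0, 0, -20], 0], [40, [0, 0, -55], 0], [40, [0, 0, -90], 0], [40, [0, 0, -90], 0]]}}

```text
time: 22.75
eef_pos: [0.538, 0.3595, 0.1676]
tcp_rot: [3.136, -0.003, 1.57]
ft_force: [0.6, 0.4, -0.3]
grip_width: 0.0404
```

```bash
python3 -c "
from ov import *
ov('w14',[(.5365,.3578,.075,.043)])
plan(.4451,.105,.16,1.57)"
```

```text
shift mm [-254.2  -92.1    4.4] turn 0.0 n 270.0 | pos [0.5374 0.3591 0.1652] rpy [ 3.1381e+00 -1.8000e-03  1.5701e+00] F [-0.7 -0.7 -0.1] w 39.6 t 22.8
```

View pics/w14.png

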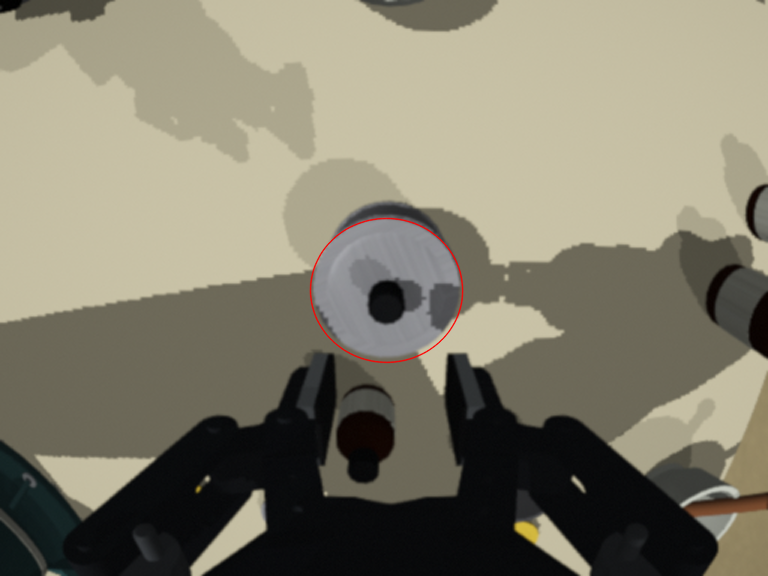

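lid_medium is seated at (387,290). Now the small steel lid, not the yellow ones.

>>> {"api": "carry_out", "payload": {"moves": [[40, [-42, -15, 0], 0], [40, [-84, -30, 0], 0], [40, [-126, -46, 0], 0], [40, [-168, -61, 0], 0], [40, [-210, -76, 0], 0], [40, [-240, -87, 10], 0], [40, [-254, -92, 30], 0], [40, [-254, -92, 60], 0]]}}

```text
time: 23.6
eef_pos: [0.4438, 0.1031, 0.1027]
tcp_rot: [3.14, 0.0, 1.568]
ft_force: [1.0, 0.1, -1.1]
grip_width: 0.0402
```

>>> {"api": "carry_out", "payload": {"moves": [[40, [0, 0, 25], 0], [40, [0, 0, 32], 0], [40, [0, 0, 32], 0], [40, [0, 0, 32], 0]]}}

```text
time: 24.0
eef_pos: [0.4445, 0.1049, 0.0717]
tcp_rot: [3.141, -0.0, 1.57]
ft_force: [0.3, 0.1, 0.3]
grip_width: 0.0398
```

```bash
python3 -c "
from p import *
look('w15',dict(lid_small=(.4451,.105)))
plan(.4451,.105,.0175,1.57)"
```

```text
lid_small [0.4447 0.1043] d [-0.4 -0.7] 226
shift mm [ 0.1  0.3 54.4] turn 0.0 n 54.0 | pos [0.4447 0.1049 0.0719] rpy [ 3.1404e+00 -1.0000e-04  1.5703e+00] F [-0.1  0.5 -1. ] w 39.9 t 24.05
```

View pics/w15.png

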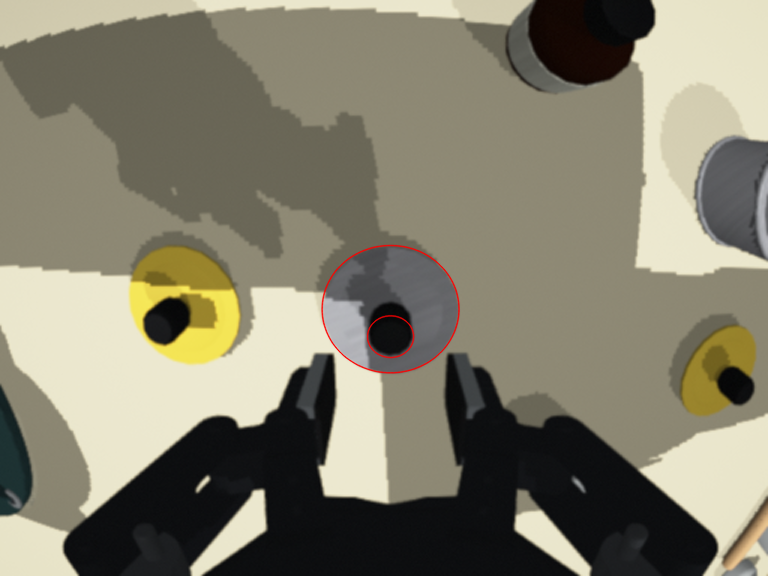

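This is the steel lid, its knob centred at (390,335). Both yellow lids are well clear.

>>> {"api": "carry_out", "payload": {"moves": [[40, [0, 0, 25], 0], [40, [0, 0, 45], 0], [40, [0, 0, 54], 0], [40, [0, 0, 54], 0], [5, [0, 0, 54], 0], [5, [0, 0, 54], 0], [5, [0, 0, 54], 0], [5, [0, 0, 54], 0]]}}

```text
time: 24.85
eef_pos: [0.4449, 0.1048, 0.0181]
tcp_rot: [3.14, -0.0, 1.57]
ft_force: [-1.3, 0.1, 7.2]
grip_width: 0.0181
```

>>> {"api": "carry_out", "payload": {"moves": [[5, [0, 0, 0], 0], [5, [0, 0, -10], 0], [5, [0, 0, -35], 0], [5, [0, 0, -80], 0], [5, [0, 0, -120], 0], [5, [0, 0, -145], 0], [5, [0, 0, -145], 0]]}}

```text
time: 25.55
eef_pos: [0.4458, 0.1048, 0.1662]
tcp_rot: [3.135, -0.0, 1.57]
ft_force: [0.4, 0.6, -1.0]
grip_width: 0.0181
```

```bash
python3 -c "
from p import *
plan(.647,.06,.16,1.57)"
```

```text
shift mm [-44.7 201.2   7.4] turn 0.0 n 206.0 | pos [0.4458 0.1048 0.1662] rpy [ 3.1354e+00 -3.0000e-04  1.5702e+00] F [ 0.4  0.6 -1. ] w 18.1 t 25.55
```

>>> {"api": "carry_out", "payload": {"moves": [[5, [-4, 20, 0], 0], [5, [-14, 62, 0], 0], [5, [-24, 106, 0], 0], [5, [-33, 150, 0], 0], [5, [-41, 185, 0], 0], [5, [-45, 201, 0], 0], [5, [-45, 201, 0], 0], [5, [-45, 201, 0], 0]]}}

```text
time: 26.35
eef_pos: [0.6443, 0.0597, 0.1617]
tcp_rot: [-3.14, -0.0, 1.57]
ft_force: [0.2, 0.3, -0.7]
grip_width: 0.0182
```

```bash
python3 -c "
from p import *
look('w16',dict(jar_small=(.647,.1744)))
plan(.647,.1752,.1,1.57)"
```

```text
jar_small [0.6487 0.174 ] d [ 1.7 -0.4] 200
shift mm [115.4   3.   62.1] turn 0.0 n 131.0 | pos [0.644  0.0598 0.1621] rpy [-3.1407e+00 -1.0000e-04  1.5703e+00] F [ 0.1  0.  -0.7] w 18.1 t 26.4
```

View pics/w16.png

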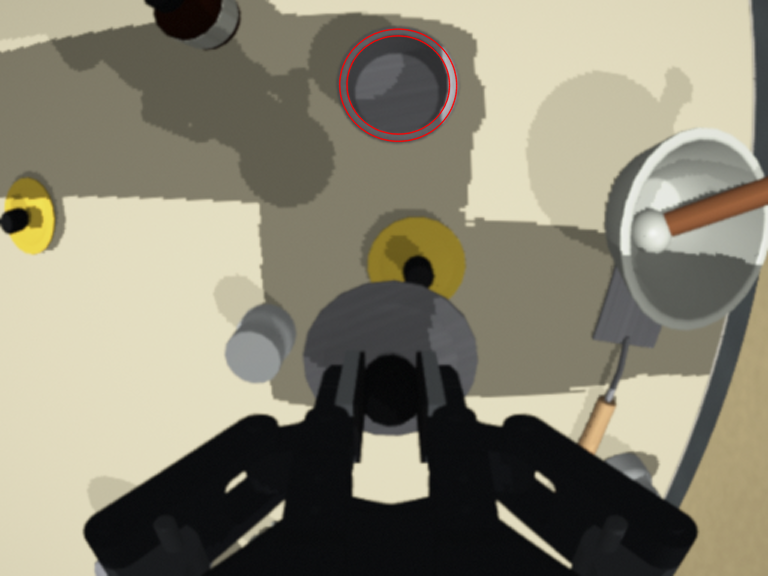

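jar_small's rim is at (398,85). Using (0.648, 0.1745).

>>> {"api": "carry_out", "payload": {"moves": [[5, [40, 1.5, 0], 0], [5, [80, 3, 0], 0], [5, [106, 4, 0], 0], [5, [115, 4, 0], 0], [5, [115, 4, 15], 0], [5, [115, 4, 40], 0], [5, [115, 4, 68], 0], [5, [115, 4, 80], 0]]}}

```text
time: 27.2
eef_pos: [0.6474, 0.1739, 0.0803]
tcp_rot: [-3.139, 0.001, 1.57]
ft_force: [-0.2, 0.6, -1.9]
grip_width: 0.0182
```

>>> {"api": "carry_out", "payload": {"moves": [[5, [0, 0, 6], 0], [5, [0, 0, 10], 0], [5, [0, 0, 12], 0], [5, [0, 0, 13], 0], [5, [0, 0, 13], 0]]}}

```text
time: 27.7
eef_pos: [0.6495, 0.1746, 0.0696]
tcp_rot: [3.141, -0.0, 1.57]
ft_force: [1.2, 0.6, -0.2]
grip_width: 0.0181
```

```bash
python3 -c "
from p import *
plan(.648,.1748,.0663,1.57)"
```

```text
shift mm [ 0.2 -1.5  3.3] turn 0.0 n 4.0 | pos [0.6495 0.1746 0.0696] rpy [ 3.1409e+00 -1.0000e-04  1.5701e+00] F [ 1.2  0.6 -0.2] w 18.1 t 27.7
```

>>> {"api": "carry_out", "payload": {"moves": [[5, [0, -1.2, 1], 0], [5, [0, -1.2, 2], 0], [5, [0, -1.2, 2.5], 0], [5, [0, -1.2, 3], 0], [5, [0, -1.2, 3], 0]]}}

```text
time: 28.2
eef_pos: [0.648, 0.1746, 0.0662]
tcp_rot: [3.141, 0.0, 1.57]
ft_force: [-0.4, -0.2, 1.9]
grip_width: 0.0181
```

>>> {"api": "carry_out", "payload": {"moves": [[5, [0, 0, 0.3], 0], [5, [0, 0, 0.5], 0], [5, [0, 0, 0.5], 0]]}}

```text
time: 28.5
eef_pos: [0.6481, 0.1746, 0.0662]
tcp_rot: [3.141, -0.0, 1.57]
ft_force: [-3.2, -0.5, 7.1]
grip_width: 0.0181
```

>>> {"api": "carry_out", "payload": {"moves": [[5, [0, 0, -0.3], 0], [30, [0, 0, -0.3], 0], [40, [0, 0, -0.3], 0], [40, [0, 0, -0.3], 0], [40, [0, 0, -20], 0], [40, [0, 0, -55], 0], [40, [0, 0, -100], 0], [40, [0, 0, -140], 0]]}}

```text
time: 29.3
eef_pos: [0.6478, 0.1745, 0.2075]
tcp_rot: [3.141, -0.0, 1.57]
ft_force: [0.6, -0.4, 0.8]
grip_width: 0.0401
```

>>> {"api": "carry_out", "payload": {"moves": [[40, [-40, -40, 0], 0], [40, [-75, -80, 0], 0], [40, [-110, -120, 0], 0], [40, [-145, -160, 0], 0], [40, [-180, -200, 0], 0], [40, [-210, -230, 0], 0], [40, [-210, -230, 0], 0]]}}

```text
time: 30.0
eef_pos: [0.4148, -0.037, 0.2058]
tcp_rot: [-3.141, 0.0, 1.568]
ft_force: [0.7, 0.9, -0.1]
grip_width: 0.0399
```

```bash
python3 -c "
from p import *
for n,S in(('scene',1),('top',1)):
    d=cams.get_image(n);cv2.imwrite(f'pics/end_{n}.png',cv2.resize(d['img'],(800,600),interpolation=cv2.INTER_CUBIC)[...,::-1])
    I=cv2.resize(d['img'],None,fx=4,fy=4,interpolation=cv2.INTER_CUBIC);T=[]
    for x,y,z,r in [(.648,.1745,.059,.034),(.5365,.3578,.067,.043),(.56,-.410,.075,.052),(.381,-.278,.083,.061)]:
        for zz,rr in((z,r),(z+.028,.01)): cv2.polylines(I,[((proj(d,circ(x,y,zz,rr))*4+1.5)*8).astype(np.int32)],True,(255,0,0),1,cv2.LINE_AA,3)
        u,v=(proj(d,[[x,y,z]])[0]*4).astype(int);T.append(I[max(v-130,0):max(v-130,0)+270,max(u-130,0):max(u-130,0)+260])
    locals();globals()['A_'+n]=np.hstack(T)
cv2.imwrite('pics/end_z.png',cv2.resize(np.vstack([A_scene,A_top]),(800,416))[...,::-1])
plan(.45,0,.2)"
```

```text
shift mm [36.3 32.8  6. ] turn 0 n 49.0 | pos [ 0.4171 -0.0362  0.206 ] rpy [3.1408e+00 3.0000e-04 1.5676e+00] F [ 0.7 -0.2  1.1] w 39.8 t 30.1
```

View pics/end_z.png

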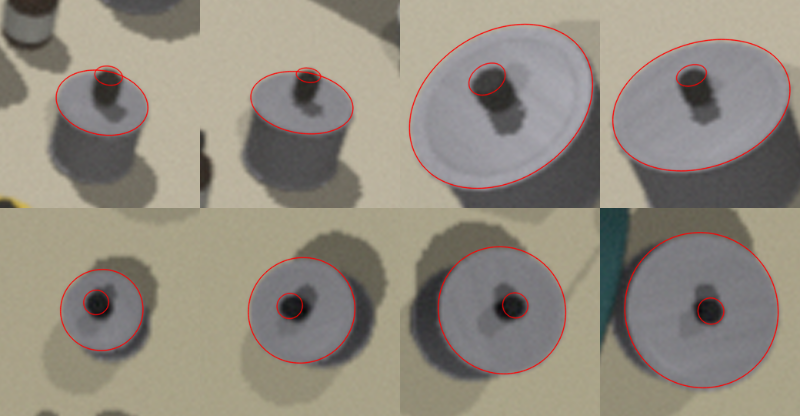

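View pics/end_scene.png

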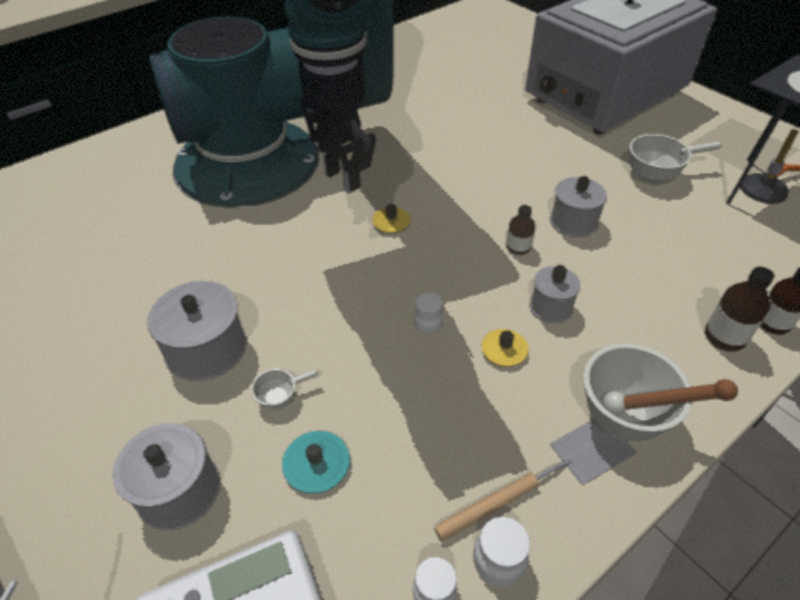

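View pics/end_top.png

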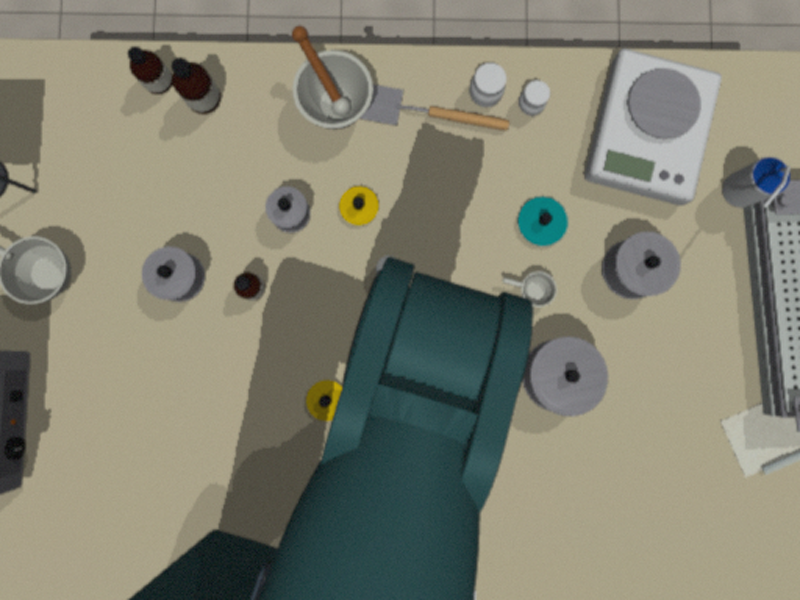

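All four plates and knobs match the circles drawn at seated height (plate top 3 mm above each rim) in both cameras. My earlier 3% size mismatch came from drawing the circles 8 mm too high. Handing in.

```bash
python3 -c "
from bench import robot
print(robot.finish_job())"
```

```text
the job is handed in; nothing more can be done
None
```

All four jars are closed with the lids of their own size, knobs up, and the job was handed in at about 30 s of the 106 s allowed. I picked each lid up by its knob and lowered it until it touched. Contact came within 0.5 mm of the expected seated height each time.

- **Seating:** in the final scene and top pictures, each plate and knob matches the outline drawn for a flat, centred, seated lid.
- **Left alone:** the jars, dish, amber bottle and the yellow and turquoise look-alikes appear where they stood at the start.
- **Force:** contact was 6–7 N for three of the lids. lid_largest briefly read about 20 N before I eased off, well under the limits.
- **Checks that disagreed:** some mid-task outlines did not match. Those for the seated lids came out too large because I had drawn them 8 mm too high. Several wrist-camera fits of jar rims hidden behind a finger or the held lid were unreliable, so I ignored them and used clear views instead.

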